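# Load the power-stage parts into their assembly nests

### The arm

A 6-joint arm with a two-finger parallel gripper is mounted at the origin on the work surface. World frame = base frame: x ahead of the robot, y to its left, z up, the work surface at z = 0. Lengths are in m, angles in rad, forces in N, time in s.
With the tool pointing down it reaches from about 0.35 to 0.775 m from the base axis. Payload 7.3 kg.
Tool frame: the origin (TCP) lies between the finger pads; the fingertips stand 17 mm ahead of it and the grasp point (between the pads) lies 2 mm behind it; z points along the fingers, y is the line along which they close (so a half turn about z gives the same grasp; the last joint's range is limited). The gripper opens to 92 mm and grips with 3 to 60 N. Pads are 19 mm wide; open, the fingers measure 130 mm over their backs; the gripper's body (75 mm by 190 mm) begins 47 mm behind the grasp point.
Start: joints at [-0.146, 0.342, 1.524, -0, 1.275, -0.146], TCP at [0.525, 0, 0.244] pointing down, gripper open.
Joint ranges: [-2.53, 2.53], [-0.77, 2.02], [0.04, 2.7], [-1, 4.14], [0.28, 2.66], [-3.11, 3.11]. Speed limits (rad/s): [2.57, 2.57, 3.14, 3.14, 3.14, 3.14].

### API

Orientations are given as [roll, pitch, yaw] about the fixed x, y, z axes, in that order (R = Rz(yaw) Ry(pitch) Rx(roll)).
In Python, from cell import robot, optics gives the robot as it stands.
- The arm moves only by the tool play_rows, never from a script. Its argument "rows" is a list of rows, each a list of 7 numbers: the shift along the tool's x, y, z in cm, then the turn, a rotation vector about the tool's x, y, z in rad, then the opening, from 0 (shut) to 1 (fully open). In form: [[tx, ty, tz, wx, wy, wz, grip], ...]. A call has 1 to 20 rows; each row is the pose to reach, as a shift and turn from the pose commanded when the call began, along the tool's axes at that moment; what a row does not reach only later rows make up. A row lasts 1/10 s, in which the tool goes at most 50 mm and 8.59 degrees, less where a joint would pass 70% of its speed; a pose out of reach is approached as far as the arm can. A call with a gripper value outside its range is refused whole. The fingers move at their own pace and stop on an object; "squeeze" is the grip in N (left out, the last holds). Time passes only in rows, so rows that repeat a pose let the fingers close. It gives the time, the measured TCP pose, the force, the opening and the grip force at its end, in the units of the state.
- robot.observe(): the state, without advancing time (a new reading comes with each control period).
- optics.read_camera(name): name is "scene" or "side" or "wrist"; returns (picture, depth): 384x512x3 uint8, red, green, blue; 384x512 float32, m along the optical axis (not along the pixel's ray), 0 where there is no reading.
- optics.camera_model(name): a dict with "fx", "fy", "cx", "cy" (pixels), "dist" ([k1, k2, p1, p2, k3] as OpenCV has them; the pictures are not rectified), "origin" and "rotation" of the camera in the world; the wrist camera has in their place "tool_from_camera" (4x4, takes a point from camera to tool coordinates, whose origin is the TCP and whose axes are the flange's). Camera axes: x right, y up, looking along -z (the intrinsics and any distortion apply to the point x, -y, -z); pixel columns grow to the right and rows downward; lengths in m; the calibration is good to about 2 mm. A picture is of the moment at which its call begins: read the wrist's pose just before it. camera_model takes no time and is no camera call.
- robot.hand_in(): hands the job in; it is judged then, once.
The state is a dict: "time": time; "qpos": joint angles; "qvel": joint speeds; "joint_efforts": joint torques, N m; "tool_pos": TCP position; "tool_rot": TCP orientation; "contact_force": force on the tool from outside, world axes, zero at the start; "torque": the same for the moment, N m; "opening": finger opening in m; "grip_force": force on a finger pad.
Only numpy, scipy, OpenCV 4.12 (cv2) and the standard library are available. Lean on these libraries where they do the work, as an engineer would, in place of code of your own. Each camera call takes 0.05 s, during which the arm holds its last target. There are 200 camera calls.

### The job

Put each of the four loose power-supply parts upright into the empty nest on the bench that matches its outline and size: the fat capacitor in the big round nest, the thin capacitor in the small round one, the finned heat sink in the oblong one and the transformer in the square one, each sitting flat on the floor of its nest, inside the rim. Set the parts down rather than dropping them, don't tip any over, and leave the test meter and the solder spool where they are.

Things in the scene. Friction and masses are not known exactly. Their poses are not given: they have to be found in the camera images.
- big_capacitor: The fat electrolytic capacitor: a black can with an aluminium top and two small brass terminals, diameter 50 mm, height 70 mm (terminals 5 mm more), about 0.2 kg. It stands upright at the start, loose on the bench. Origin: centre of its underside; z up, towards its top. Its yaw does not matter.
- small_capacitor: The thin electrolytic capacitor: a black can with an aluminium top and two small brass terminals, diameter 34 mm, height 55 mm (terminals 5 mm more), about 0.07 kg. It stands upright at the start, loose on the bench. Origin: centre of its underside; z up, towards its top. Its yaw does not matter.
- heat_sink: Bare aluminium heat sink, 80 mm long (x) by 40 mm wide (y) by 48 mm high (z): a 10 mm base plate with seven upright fins that run along x; gripped across y, the outer two fins are rigid flat faces 40 mm apart. About 0.18 kg. It stands upright at the start, loose on the bench. Origin: centre of its underside; z up, towards its top. x is its long side, either way round is the same.
- transformer: Small rigid transformer, 54 mm square, 50 mm high, 0.42 kg: dark steel core (54 mm along x, 32 along y, full height) and copper winding with white flanges (54 mm along y, 38 along x, 10 to 44 mm up), on a thin foot. Stands upright, loose on the bench. Origin: centre of its underside; x along the core, z up. Fits its nest in any of four quarter turns.
- big_round_nest: A fixed assembly nest of grey plastic with a dark rubber floor, standing on the bench; the larger of the two round ones: 66 mm inside diameter, 78 mm outside. The floor is 4 mm and the top of the rim 12 mm above the bench; the rim is 6 mm thick. Origin: centre of its underside, on the bench; z up.
- small_round_nest: A fixed assembly nest of grey plastic with a dark rubber floor, standing on the bench; the smaller of the two round ones: 50 mm inside diameter, 62 mm outside. The floor is 4 mm and the top of the rim 12 mm above the bench; the rim is 6 mm thick. Origin: centre of its underside, on the bench; z up.
- oblong_nest: A fixed assembly nest of grey plastic with a dark rubber floor, standing on the bench; the oblong one: 96 mm (x) by 56 mm (y) inside, 108 by 68 mm outside. The floor is 4 mm and the top of the rim 12 mm above the bench; the rim is 6 mm thick. Origin: centre of its underside, on the bench; z up. x is its long side.
- square_nest: A fixed assembly nest of grey plastic with a dark rubber floor, standing on the bench; the square one: 70 by 70 mm inside, 82 by 82 mm outside. The floor is 4 mm and the top of the rim 12 mm above the bench; the rim is 6 mm thick. Origin: centre of its underside, on the bench; z up. x and y are along its sides.
- test_meter: Bystander: blue hand-held meter lying on the bench beyond the work, 85 mm (x) by 180 mm (y) by 34 mm high with a dial to 43 mm. Origin: centre of its underside. Leave it where it is.
- solder_spool: Bystander: white flanged spool of solder standing on its flange beyond the work, diameter 60 mm, height 40 mm. Origin: centre of its underside. Leave it where it is.
There are look-alikes about, which are no part of the job. What is shaped like the big_round_nest but blue or green is not meant.

How it is judged:
By the outcome, as a careful person would: the job done as asked, in the order asked, and still so for the second after the job is handed in, with the robot touching nothing.
It also fails if it takes over 86 s, if anything falls off the work surface, if the arm or the gripper's body presses on something with over 40 N, if the wrist force passes 120 N, or if a joint passes its speed limit or range.

## Working session

There is one attempt and no reset: what is moved stays moved. The work goes in short steps, Python scripts to look and compute and a tool call to move; the robot and the scene stay as the last step left them, time stands still between calls to the robot, and variables do not carry over. Pictures are saved under pics/ and viewed, at most 14 in all, crops included, and the job is handed in when it is done.

Besides the shell and the picture viewer there is one more tool, called after "Request:" as name([rows], argument=value, ...), one row to a line, values as JSON. play_rows: Moves the arm, as the interface text tells. Its arguments: {"type":"object","properties":{"rows":{"type":"array"},"squeeze":{"type":"number"}},"required":["rows"]}

```bash
mkdir -p pics
cat > h.py <<'E'
import numpy as np, cv2
from cell import robot, optics
from scipy.spatial.transform import Rotation as R
def grab(n):
    s=robot.observe(); p,d=optics.read_camera(n); m=optics.camera_model(n)
    if n=='wrist':
        T=np.eye(4); T[:3,:3]=R.from_euler('xyz',s['tool_rot']).as_matrix(); T[:3,3]=s['tool_pos']
        T=T@np.array(m['tool_from_camera']); O,Q=T[:3,3],T[:3,:3]
    else: O,Q=np.array(m['origin']),np.array(m['rotation'])
    return p,d,m,O,Q
def rays(m,Q,uv):
    K=np.array([[m['fx'],0,m['cx']],[0,m['fy'],m['cy']],[0,0,1]])
    u=cv2.undistortPoints(np.float64(uv).reshape(-1,1,2),K,np.array(m['dist'])).reshape(-1,2)
    return np.c_[u[:,0],-u[:,1],-np.ones(len(u))]@Q.T
def plane(m,O,Q,uv,z):
    r=rays(m,Q,uv); return O+r*((z-O[2])/r[:,2])[:,None]
def cloud(d,m,O,Q):
    v,u=np.mgrid[:384,:512]; r=rays(m,Q,np.c_[u.ravel(),v.ravel()])
    return (O+r*d.reshape(-1,1)).reshape(384,512,3)
E
python3 - <<'E'
from h import *
print(robot.observe())
for n in ['scene','side','wrist']:
    p,d,m,O,Q=grab(n); cv2.imwrite(f'pics/{n}0.png',p[:,:,::-1]); np.savez(f'{n}0.npz',p=p,d=d,O=O,Q=Q); print(n,O,Q.round(2).tolist(),(d>0).mean())
E
```

```text
{'time': 0.0, 'qpos': array([-1.45974600e-01,  3.42720498e-01,  1.52501134e+00,  4.72596062e-06,
        1.27538642e+00, -1.45979635e-01]), 'qvel': array([ 0.00184591,  0.00067587, -0.00073539,  0.00062099,  0.00176043,
       -0.00014861]), 'joint_efforts': array([ 7.61924657e-04, -4.31245601e+01, -2.44219762e+01,  7.17750052e-02,
        5.59406646e-02, -1.04314388e-04]), 'tool_pos': array([5.24624790e-01, 9.21329126e-05, 2.43048075e-01]), 'tool_rot': array([-3.14008393e+00, -2.26388165e-04,  1.57079981e+00]), 'contact_force': array([0.1004841 , 0.02948228, 0.85691687]), 'torque': array([-0.0361923 ,  0.02508964, -0.01627532]), 'grip_force': 0.0, 'opening': 0.0915811937250926}
scene [ 1.0123552  -0.68126631  0.72299758] [0.86, -0.01, 0.54] 0.996002197265625
side [0.53856945 0.84341083 1.08245049] [0.67, 0.02, -3.07] 0.995941162109375
wrist [0.52546076 0.08008653 0.38440151] [[1.0, -0.0, -0.0], [0.0, 0.95, 0.3], [-0.0, -0.3, 0.95]] 0.9960683186848959
```

View pics/scene0.png

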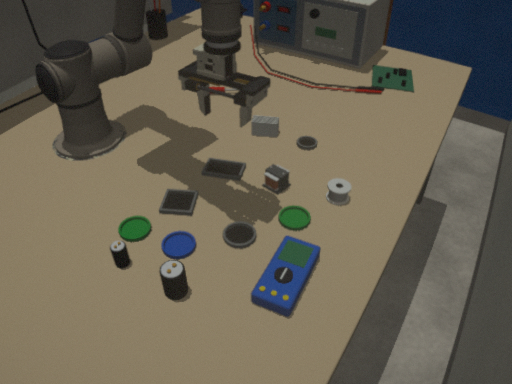

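View pics/side0.png

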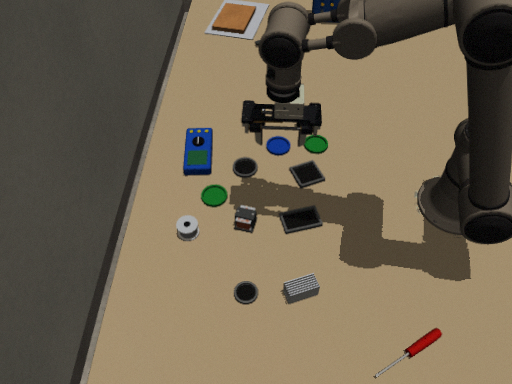

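The scene picture shows these things, at pixel (column, row):
- **Nests:** oblong (224,169), square (179,201), big round (239,234), small round (307,142).
- **Parts:** heat sink (265,127), transformer (276,178), small capacitor (120,254), big capacitor (174,279).

In the side picture, the heat sink is at (301,288), transformer (245,218), small nest (246,292), oblong nest (300,219), square nest (307,174) and big nest (245,167).

```bash
sed -i "s/O,Q=np.array(m\['origin'\]),np.array(m\['rotation'\])/O,Q=np.array(m['origin']),R.from_euler('xyz',m['rotation']).as_matrix()/" h.py
cat > meas.py <<'E'
from h import *
def comps(P,zlo,zhi,seed,rad):
    q=P.reshape(-1,3); k=(q[:,2]>zlo)&(q[:,2]<zhi)&(np.hypot(*(q[:,:2]-seed).T)<rad); return q[k]
def rect(q): 
    (c,s,a)=cv2.minAreaRect(np.float32(q[:,:2]*1000)); return np.round(c,1),np.round(s,1),round(a,1)
def circ(q):
    c,r=cv2.minEnclosingCircle(np.float32(q[:,:2]*1000)); return np.round(c,1),round(r,1)
E
python3 - <<'E'
from meas import *
S={'scene':dict(ob=(224,169,.03),sq=(179,201,.03),big=(239,234,.03),sm=(307,142,.03),hs=(265,127,.048),tr=(276,172,.05),sc=(119,246,.055),bc=(173,268,.07)),
'side':dict(ob=(300,219,.0),sq=(307,174,0),big=(245,167,0),sm=(246,292,0),hs=(301,284,.048),tr=(245,213,.05))}
R_={'ob':.068,'sq':.062,'big':.045,'sm':.037,'hs':.06,'tr':.045,'sc':.028,'bc':.036}
H=dict(ob=(.009,.015),sq=(.009,.015),big=(.009,.015),sm=(.009,.015),hs=(.044,.053),tr=(.046,.055),sc=(.051,.058),bc=(.066,.073))
for n in S:
    p,d,m,O,Q=grab(n); P=cloud(d,m,O,Q)
    g=P.reshape(-1,3); print(n,'bench z',np.median(g[(abs(g[:,0]-.5)<.2)&(abs(g[:,1])<.3),2]))
    for k,(u,v,z) in S[n].items():
        c=P[v,u,:2]
        for _ in range(3):
            q=comps(P,*H[k],c,R_[k])
            if len(q)<5: break
            f=rect(q) if k in('ob','sq','hs','tr') else circ(q); c=np.array(f[0])/1000
        print(k,P[v,u].round(3),len(q),f if len(q)>=5 else None, rect(q)[:2] if len(q)>4 else '')
E
```

```text
scene bench z 0.00037258329110145816
ob [0.457 0.082 0.003] 183 (array([457.1,  78.1]), array([108.9,  71.3]), 17.5) (array([457.1,  78.1]), array([108.9,  71.3]))
sq [ 0.436 -0.089  0.005] 201 (array([438.1, -91.6]), array([84.4, 85.8]), 25.5) (array([438.1, -91.6]), array([84.4, 85.8]))
big [ 0.626 -0.105  0.003] 167 (array([ 628.5, -108.1]), 39.6) (array([ 628.4, -108.7]), array([74.1, 75.9]))
sm [0.595 0.32  0.005] 81 (array([599.1, 315.1]), 33.5) (array([597.1, 311.8]), array([56.9, 62.2]))
hs [0.468 0.288 0.033] 211 (array([457.2, 304. ]), array([79.7, 45.8]), 22.9) (array([457.2, 304. ]), array([79.7, 45.8]))
tr [0.614 0.091 0.05 ] 176 (array([613.3,  99.2]), array([38.9, 55.3]), 75.1) (array([613.3,  99.2]), array([38.9, 55.3]))
sc [ 0.458 -0.311  0.056] 141 (array([ 453.3, -312.1]), 17.6) (array([ 454. , -312.1]), array([32.2, 31.1]))
bc [ 0.603 -0.305  0.072] 383 (array([ 600.4, -306.7]), 25.8) (array([ 602. , -307.2]), array([47.1, 48.2]))
side bench z 0.005273853329228806
ob [0.456 0.075 0.004] 319 (array([452.3,  87. ]), array([107.9, 102.9]), 17.2) (array([452.3,  87. ]), array([107.9, 102.9]))
sq [ 0.435 -0.09   0.011] 212 (array([435.2, -91.3]), array([81.4, 85.3]), 25.4) (array([435.2, -91.3]), array([81.4, 85.3]))
big [ 0.626 -0.109  0.009] 153 (array([ 624.5, -107.6]), 40.6) (array([ 625.8, -106.2]), array([74.6, 79. ]))
sm [0.593 0.313 0.008] 165 (array([593.8, 314.8]), 31.8) (array([593.5, 315.1]), array([62. , 60.9]))
hs [0.457 0.306 0.053] 455 (array([456.2, 304.2]), array([83.6, 43.2]), 21.8) (array([456.2, 304.2]), array([83.6, 43.2]))
tr [0.61  0.098 0.053] 223 (array([609.2,  99. ]), array([55.3, 53.6]), 79.9) (array([609.2,  99. ]), array([55.3, 53.6]))
```

View pics/wrist0.png

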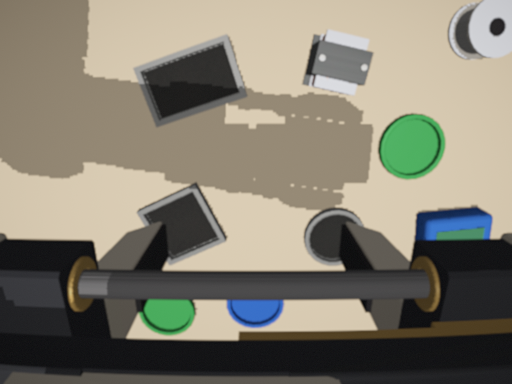

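The wrist picture shows the oblong nest at (190,80), the transformer at (340,62), the square nest at (182,222) and the big nest at (333,237). The two measurements agree to 2-4 mm, so I'll move over the big capacitor.

Request:
play_rows([
  [-2,0.5,1,0,0,0,1],
  [-6,1.5,2,0,0,0,1],
  [-10,2.5,3,0,0,0,1],
  [-14.5,3.5,4,0,0,0,1],
  [-19,4.7,5,0,0,0,1],
  [-23,5.7,6,0,0,0,1],
  [-27,6.7,7,0,0,0,1],
  [-29.5,7.3,8,0,0,0,1],
  [-30.7,7.6,9,0,0,0,1],
  [-30.7,7.6,9,0,0,0,1],
  [-30.7,7.6,9,0,0,0,1],
], squeeze=25)

```text
time: 1.35
tool_pos: [0.6009, -0.3057, 0.1535]
tool_rot: [-3.141, -0.001, 1.571]
contact_force: [-0.5, 0.3, 0.2]
opening: 0.0917
grip_force: 0.0
```

Run:
```python
from meas import *
p,d,m,O,Q=grab('wrist'); cv2.imwrite('pics/w1.png',p[:,:,::-1]); P=cloud(d,m,O,Q)
print(robot.observe()['tool_pos'])
for s,r,z in [((.601,-.307),.036,(.064,.073)),((.627,-.108),.045,(.008,.015))]:
    s=np.array(s)
    q=comps(P,*z,s,r)
    if len(q)>5: print(len(q),circ(q),rect(q),q[:,2].mean())
```

```text
[ 0.60115335 -0.30547447  0.15421843]
3267 (array([ 599.2, -306.6]), 25.1) (array([ 599.4, -306.3]), array([49.2, 48.9]), 46.6) 0.07094801249715132
```

View pics/w1.png

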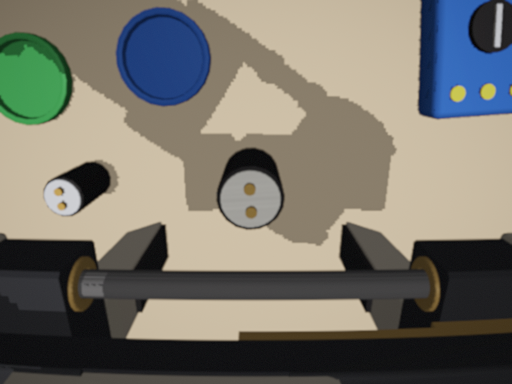

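The picture shows the big capacitor at (250,195), between the open fingers, with the small capacitor at (63,195). I'll descend and grip.

Request:
play_rows([
  [-0.1,-0.15,2,0,0,0,1],
  [-0.1,-0.15,5,0,0,0,1],
  [-0.1,-0.15,8,0,0,0,1],
  [-0.1,-0.15,10.5,0,0,0,1],
  [-0.1,-0.15,11.6,0,0,0,1],
  [-0.1,-0.15,11.6,0,0,0,1],
  [-0.1,-0.15,11.6,0,0,0,0.6],
  [-0.1,-0.15,11.6,0,0,0,0.5],
  [-0.1,-0.15,11.6,0,0,0,0.4],
  [-0.1,-0.15,11.6,0,0,0,0.3],
  [-0.1,-0.15,11.6,0,0,0,0.3],
  [-0.1,-0.15,11.6,0,0,0,0.3],
  [-0.1,-0.15,11.6,0,0,0,0.3],
])

```text
time: 2.7
tool_pos: [0.5994, -0.308, 0.038]
tool_rot: [-3.142, 0.0, 1.571]
contact_force: [-0.6, -0.0, 2.1]
opening: 0.0499
grip_force: 25.0
```

Request:
play_rows([
  [0,0,-1.5,0,0,0,0.3],
  [0,0,-3.5,0,0,0,0.3],
  [1.5,0.2,-5,0,0,0,0.3],
  [4,0.5,-5.5,0,0,0,0.3],
  [7.5,1,-5.5,0,0,0,0.3],
  [11,1.5,-5.5,0,0,0,0.3],
  [14.5,2,-5.5,0,0,0,0.3],
  [17.5,2.4,-5.5,0,0,0,0.3],
  [19.2,2.6,-5.5,0,0,0,0.3],
  [19.9,2.7,-5.5,0,0,0,0.3],
  [19.9,2.7,-5.5,0,0,0,0.3],
  [19.9,2.7,-5.5,0,0,0,0.3],
])

```text
time: 3.9
tool_pos: [0.6265, -0.1101, 0.0929]
tool_rot: [3.141, 0.001, 1.57]
contact_force: [0.3, 1.5, -1.7]
opening: 0.0497
grip_force: 25.0
```

Run:
```python
from meas import *
p,d,m,O,Q=grab('wrist'); cv2.imwrite('pics/w2.png',p[:,:,::-1]); P=cloud(d,m,O,Q)
o=robot.observe();print(o['tool_pos'],o['contact_force'])
q=comps(P,.008,.015,np.array((.627,-.108)),.045)
import scipy.optimize as so
f=so.least_squares(lambda x:np.hypot(q[:,0]-x[0],q[:,1]-x[1])-.036,[.627,-.108],loss='soft_l1',f_scale=.002);print(len(q),f.x,q[:,:2].min(0),q[:,:2].max(0))
for s,r,z,g in [((.437,-.0915),.062,(.008,.015),rect),((.457,.079),.068,(.008,.015),rect)]:
    q=comps(P,*z,np.array(s),r); print(len(q), g(q) if len(q)>5 else '')
```

```text
[ 0.6264465  -0.11037483  0.0927839 ] [-0.4767821  -0.87296011 -2.02251381]
1788 [ 0.62751355 -0.10734878] [ 0.5890559  -0.12706994] [ 0.66586821 -0.06849083]
1838 (array([468.1, -93.7]), array([103.6,  52.3]), 76.8)
0
```

View pics/w2.png

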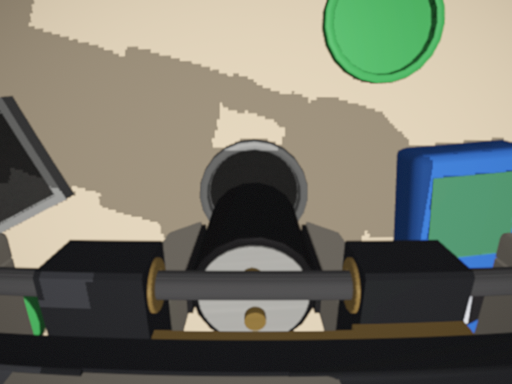

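The picture shows the nest rim centred at (254,188), with the can held just above it. The offset is small, so I'll set it down.

Request:
play_rows([
  [0.1,0.1,1.5,0,0,0,0.3],
  [0.2,0.1,3.3,0,0,0,0.3],
  [0.2,0.1,4.3,0,0,0,0.3],
  [0.2,0.1,4.8,0,0,0,0.3],
  [0.2,0.1,5.0,0,0,0,0.3],
  [0.2,0.1,5.1,0,0,0,0.3],
  [0.2,0.1,5.1,0,0,0,0.3],
  [0.2,0.1,5.1,0,0,0,0.58],
  [0.2,0.1,5.1,0,0,0,0.64],
  [0.2,0.1,5.1,0,0,0,0.7],
  [0.2,0.1,5.1,0,0,0,0.7],
  [0.2,0.1,3.5,0,0,0,0.7],
  [0.2,0.1,0.5,0,0,0,0.7],
  [0.2,0.1,-3,0,0,0,0.7],
  [0.2,0.1,-6,0,0,0,0.7],
  [0.2,0.1,-6,0,0,0,0.7],
])

```text
time: 5.55
tool_pos: [0.6299, -0.1076, 0.158]
tool_rot: [3.133, 0.003, 1.571]
contact_force: [0.2, 0.1, 0.3]
opening: 0.0642
grip_force: 0.0
```

Run:
```python
from meas import *
p,d,m,O,Q=grab('wrist'); cv2.imwrite('pics/w3.png',p[:,:,::-1]); P=cloud(d,m,O,Q)
o=robot.observe();print(o['tool_pos'],o['contact_force'])
q=comps(P,.068,.08,np.array((.627,-.108)),.04); print(len(q),circ(q),np.median(q[:,2]))
```

```text
[ 0.62873781 -0.10728415  0.15533688] [ 0.01357588  1.06852053 -0.62101258]
3523 (array([ 628.9, -105.7]), 25.0) 0.07521290268531106
```

Request:
play_rows([
  [-1,-1,0,0,0,0,0.8],
  [-4,-3.4,0.2,0,0,0,1],
  [-7,-6,0.4,0,0,0,1],
  [-10,-8.6,0.7,0,0,0,1],
  [-13,-11.2,0.9,0,0,0,1],
  [-16,-13.7,1.2,0,0,0,1],
  [-18.5,-15.9,1.5,0,0,0,1],
  [-20,-17.2,1.5,0,0,0,1],
  [-20.4,-17.5,1.5,0,0,0,1],
  [-20.4,-17.5,1.5,0,0,0,1],
  [-20.4,-17.5,1.5,0,0,0,1],
])

```text
time: 6.7
tool_pos: [0.4526, -0.3102, 0.1372]
tool_rot: [-3.141, -0.001, 1.571]
contact_force: [0.2, -0.9, 0.4]
opening: 0.0917
grip_force: 0.0
```

Run:
```python
from meas import *
p,d,m,O,Q=grab('wrist'); P=cloud(d,m,O,Q)
o=robot.observe();print(o['tool_pos'],o['contact_force'])
q=comps(P,.05,.06,np.array((.453,-.312)),.03); print(len(q),circ(q),rect(q),np.median(q[:,2]))
```

```text
[ 0.45292725 -0.31005289  0.13736617] [ 0.11734938 -0.11090745 -0.51222545]
1556 (array([ 451.2, -310.9]), 17.1) (array([ 451.4, -310.6]), array([32.7, 33.3]), 45.5) 0.05618249693764925
```

Request:
play_rows([
  [-0.1,-0.15,2,0,0,0,1],
  [-0.1,-0.15,5,0,0,0,1],
  [-0.1,-0.15,8,0,0,0,0.8],
  [-0.1,-0.15,9.6,0,0,0,0.7],
  [-0.1,-0.15,10,0,0,0,0.6],
  [-0.1,-0.15,10,0,0,0,0.5],
  [-0.1,-0.15,10,0,0,0,0.4],
  [-0.1,-0.15,10,0,0,0,0.3],
  [-0.1,-0.15,10,0,0,0,0.2],
  [-0.1,-0.15,10,0,0,0,0.2],
  [-0.1,-0.15,10,0,0,0,0.2],
  [-0.1,-0.15,10,0,0,0,0.2],
], squeeze=15)

```text
time: 7.95
tool_pos: [0.4513, -0.3123, 0.0384]
tool_rot: [3.141, 0.001, 1.571]
contact_force: [-0.9, 0.2, 6.7]
opening: 0.0339
grip_force: 15.0
```

Request:
play_rows([
  [0,0,-2,0,0,0,0.2],
  [0,0,-5.5,0,0,0,0.2],
  [1,0.2,-9,0,0,0,0.2],
  [4,0.9,-11,0,0,0,0.2],
  [8,1.8,-11.5,0,0,0,0.2],
  [12.5,2.9,-11.5,0,0,0,0.2],
  [17,3.9,-11.5,0,0,0,0.2],
  [21.5,4.9,-11.5,0,0,0,0.2],
  [26,6,-11.5,0,0,0,0.2],
  [30.5,7,-11.5,0,0,0,0.2],
  [35,8.1,-11.5,0,0,0,0.2],
  [39.5,9.1,-11.5,0,0,0,0.2],
  [44,10.1,-11.5,0,0,0,0.2],
  [48.5,11.2,-11.5,0,0,0,0.2],
  [53,12.2,-11.5,0,0,0,0.2],
  [57,13.1,-11,0,0,0,0.2],
  [60,13.8,-9,0,0,0,0.2],
  [62,14.3,-7,0,0,0,0.2],
  [62.6,14.4,-6,0,0,0,0.2],
  [62.6,14.4,-6,0,0,0,0.2],
])

```text
time: 9.95
tool_pos: [0.5937, 0.314, 0.0953]
tool_rot: [-3.138, 0.002, 1.572]
contact_force: [0.6, -0.9, -0.3]
opening: 0.0337
grip_force: 15.0
```

Run:
```python
from meas import *
import scipy.optimize as so
p,d,m,O,Q=grab('wrist'); cv2.imwrite('pics/w4.png',p[:,:,::-1]); P=cloud(d,m,O,Q)
o=robot.observe();print(o['tool_pos'],o['contact_force'])
q=comps(P,.009,.015,np.array((.595,.314)),.04)
f=so.least_squares(lambda x:np.hypot(q[:,0]-x[0],q[:,1]-x[1])-.028,[.595,.314],loss='soft_l1',f_scale=.002);print(len(q),f.x,q[:,:2].min(0),q[:,:2].max(0))
```

```text
[0.5944817  0.3133689  0.09689471] [-0.3718761  -0.26298708 -0.02586054]
1455 [0.5950914 0.316337 ] [0.5643843  0.29495964] [0.62593899 0.34668774]
```

View pics/w4.png

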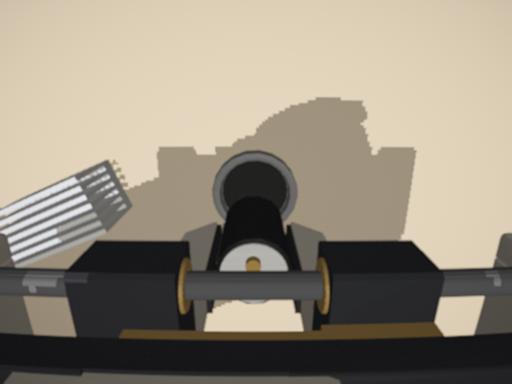

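The picture shows the small nest at (255,188), with the capacitor in line above it. I'll lower it and release.

Request:
play_rows([
  [0.1,0,1.5,0,0,0,0.2],
  [0.15,0.05,3.5,0,0,0,0.2],
  [0.15,0.05,4.7,0,0,0,0.2],
  [0.15,0.05,5.3,0,0,0,0.2],
  [0.15,0.05,5.5,0,0,0,0.2],
  [0.15,0.05,5.6,0,0,0,0.2],
  [0.15,0.05,5.6,0,0,0,0.2],
  [0.15,0.05,5.6,0,0,0,0.4],
  [0.15,0.05,5.6,0,0,0,0.47],
  [0.15,0.05,5.6,0,0,0,0.53],
  [0.15,0.05,5.6,0,0,0,0.55],
  [0.15,0.05,4.0,0,0,0,0.55],
  [0.15,0.05,1.0,0,0,0,0.55],
  [0.15,0.05,-2,0,0,0,0.55],
  [0.15,0.05,-5,0,0,0,0.55],
  [0.15,0.05,-5,0,0,0,0.55],
])

```text
time: 11.6
tool_pos: [0.598, 0.3166, 0.1545]
tool_rot: [3.132, -0.004, 1.571]
contact_force: [-0.6, -0.9, 0.8]
opening: 0.0504
grip_force: 0.0
```

Run:
```python
from meas import *
p,d,m,O,Q=grab('wrist'); P=cloud(d,m,O,Q)
o=robot.observe();print(o['tool_pos'],o['contact_force'])
q=comps(P,.054,.066,np.array((.595,.315)),.035); print(len(q),circ(q),np.median(q[:,2]))
q=comps(P,.044,.054,np.array((.456,.304)),.06); print(len(q),rect(q),np.median(q[:,2]))
```

```text
[0.59687876 0.31611863 0.15170834] [-0.19644038  0.12878081 -0.34541419]
1485 (array([597.1, 317. ]), 16.9) 0.06027275645993754
2736 (array([456.5, 305.4]), array([81.7, 40.7]), 22.5) 0.048085966683667214
```

Request:
play_rows([
  [0,-1,-0.5,0,0,0.14,0.8],
  [-0.1,-3,-0.5,0,0,0.28,1],
  [-0.3,-5,-0.3,0,0,0.42,1],
  [-0.5,-7.5,0,0,0,0.56,1],
  [-0.7,-9.5,0,0,0,0.7,1],
  [-0.8,-11.5,0.3,0,0,0.84,1],
  [-0.9,-13,0.5,0,0,0.98,1],
  [-1,-13.9,0.5,0,0,1.1,1],
  [-1,-13.9,0.5,0,0,1.178,1],
  [-1,-13.9,0.5,0,0,1.178,1],
  [-1,-13.9,0.5,0,0,1.178,1],
])

```text
time: 12.75
tool_pos: [0.4563, 0.3054, 0.1424]
tool_rot: [3.141, 0.001, 0.395]
contact_force: [-0.2, 0.3, -0.1]
opening: 0.0918
grip_force: 0.0
```

Run:
```python
from meas import *
p,d,m,O,Q=grab('wrist'); P=cloud(d,m,O,Q)
o=robot.observe();print(o['tool_pos'],o['tool_rot'],o['qpos'])
q=comps(P,.044,.054,np.array((.456,.304)),.055); c=rect(q);print(len(q),c,np.median(q[:,2]))
T=R.from_euler('xyz',o['tool_rot']).as_matrix(); print('tool shift cm',T.T[:2,:2]@(c[0]/1000-o['tool_pos'][:2])*100)
```

```text
[0.45651815 0.30540682 0.14243565] [3.14151414e+00 5.14888303e-04 3.94610700e-01] [ 4.50088301e-01  4.85724302e-01  1.59877154e+00 -5.72167358e-05
  1.05761526e+00  1.62630201e+00]
2995 (array([456.5, 305.5]), array([80.5, 40.1]), 22.6) 0.0481263906818038
tool shift cm [ 0.00190659 -0.00930009]
```

Request:
play_rows([
  [0,0,2,0,0,0,1],
  [0,0,5,0,0,0,1],
  [0,0,8,0,0,0,1],
  [0,0,10,0,0,0,0.8],
  [0,0,10.6,0,0,0,0.7],
  [0,0,10.6,0,0,0,0.6],
  [0,0,10.6,0,0,0,0.5],
  [0,0,10.6,0,0,0,0.4],
  [0,0,10.6,0,0,0,0.3],
  [0,0,10.6,0,0,0,0.3],
  [0,0,10.6,0,0,0,0.3],
  [0,0,10.6,0,0,0,0.3],
], squeeze=30)

```text
time: 14.0
tool_pos: [0.4569, 0.3058, 0.0374]
tool_rot: [-3.141, -0.001, 0.393]
contact_force: [-0.1, 0.3, 5.8]
opening: 0.0399
grip_force: 30.0
```

Request:
play_rows([
  [0,0,-1.5,0,0,0,0.3],
  [0,0,-4,0,0,0,0.3],
  [-0.6,1.5,-6,0,0,0.02,0.3],
  [-2,4.8,-6.5,0,0,0.04,0.3],
  [-3.6,8.6,-6.5,0,0,0.06,0.3],
  [-5.2,12.5,-6.5,0,0,0.08,0.3],
  [-6.8,16.4,-6.5,0,0,0.09,0.3],
  [-8.1,19.5,-6.5,0,0,0.09,0.3],
  [-8.7,20.9,-6.5,0,0,0.09,0.3],
  [-8.7,20.9,-6.5,0,0,0.09,0.3],
  [-8.7,20.9,-6.5,0,0,0.09,0.3],
])

```text
time: 15.1
tool_pos: [0.4561, 0.0791, 0.1016]
tool_rot: [-3.141, 0.0, 0.302]
contact_force: [-0.1, -0.2, -2.6]
opening: 0.0395
grip_force: 30.0
```

Run:
```python
from meas import *
p,d,m,O,Q=grab('wrist'); cv2.imwrite('pics/w5.png',p[:,:,::-1]); P=cloud(d,m,O,Q)
o=robot.observe();print(o['tool_pos'],o['tool_rot'],o['contact_force'])
T=R.from_euler('xyz',o['tool_rot']).as_matrix()
q=comps(P,.009,.015,np.array((.456,.079)),.068); print(len(q),rect(q))
# extents in tool axes relative to TCP, cm
e=(q-o['tool_pos'])@T*100; print(np.percentile(e[:,:2],[0,1,99,100],axis=0))
h=comps(P,.095,.125,o['tool_pos'][:2],.06); print(len(h),rect(h)[:3])
```

```text
[0.45605757 0.07962436 0.1016111 ] [-3.14133727e+00  1.57901240e-04  3.02867398e-01] [-1.12858539  0.94071861 -1.31827206]
1678 (array([477.8,  86.6]), array([63.7, 68.5]), 18.2)
[[-0.94556002 -3.4434361 ]
 [ 1.13458748 -3.41725126]
 [ 5.46655494  3.36511419]
 [ 5.50449933  3.40560023]]
9947 (array([455.7,  77.9]), array([81.3, 73.2]), 17.5)
```

View pics/w5.png

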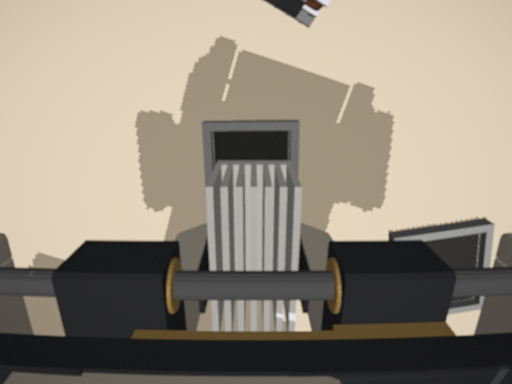

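The picture shows the nest squared up with the heat sink: far rim at row 126, side rims at columns 207 and 295. It's centred to 1 mm, so I'll lower it.

Request:
play_rows([
  [0.05,0,1.5,0,0,0,0.3],
  [0.1,0,4,0,0,0,0.3],
  [0.1,0,5.2,0,0,0,0.3],
  [0.1,0,5.8,0,0,0,0.3],
  [0.1,0,6.0,0,0,0,0.3],
  [0.1,0,6.1,0,0,0,0.3],
  [0.1,0,6.1,0,0,0,0.3],
  [0.1,0,6.1,0,0,0,0.46],
  [0.1,0,6.1,0,0,0,0.53],
  [0.1,0,6.1,0,0,0,0.6],
  [0.1,0,6.1,0,0,0,0.6],
  [0.1,0,4.0,0,0,0,0.6],
  [0.1,0,1.0,0,0,0,0.6],
  [0.1,0,-2,0,0,0,0.6],
  [0.1,0,-4,0,0,0,0.6],
  [0.1,0,-4,0,0,0,0.6],
])

```text
time: 16.75
tool_pos: [0.4588, 0.0794, 0.1443]
tool_rot: [3.14, -0.006, 0.303]
contact_force: [0.3, -0.4, -0.6]
opening: 0.055
grip_force: 0.0
```

Run:
```python
from meas import *
p,d,m,O,Q=grab('wrist'); P=cloud(d,m,O,Q)
o=robot.observe();print(o['tool_pos'],o['tool_rot'])
q=comps(P,.048,.058,np.array((.456,.08)),.055); print(len(q),rect(q),np.median(q[:,2]))
```

```text
[0.45780906 0.07940851 0.14272991] [ 3.14068702e+00 -2.93145470e-03  3.02717344e-01]
3031 (array([457.4,  78.7]), array([80.8, 40.1]), 17.4) 0.0521500730751156
```

Request:
play_rows([
  [1,0.2,0,0,0,-0.14,0.8],
  [3,0.5,0,0,0,-0.28,1],
  [5.5,1,0,0,0,-0.42,1],
  [8,1.4,0,0,0,-0.56,1],
  [10.5,1.9,0,0,0,-0.7,1],
  [13,2.3,0,0,0,-0.84,1],
  [14.7,2.6,0,0,0,-0.96,1],
  [15.3,2.7,0,0,0,-1.01,1],
  [15.3,2.7,0,0,0,-1.01,1],
  [15.3,2.7,0,0,0,-1.01,1],
])

```text
time: 17.8
tool_pos: [0.6103, 0.0992, 0.1402]
tool_rot: [-3.139, 0.001, 1.311]
contact_force: [-0.4, -0.9, 0.3]
opening: 0.0916
grip_force: 0.0
```

Run:
```python
from meas import *
p,d,m,O,Q=grab('wrist'); cv2.imwrite('pics/w6.png',p[:,:,::-1]); P=cloud(d,m,O,Q)
o=robot.observe();print(o['tool_pos'],o['tool_rot'])
T=R.from_euler('xyz',o['tool_rot']).as_matrix()
q=comps(P,.047,.055,np.array((.6115,.099)),.045); c=rect(q); print(len(q),c,np.median(q[:,2]))
print('tool shift cm',T.T[:2,:2]@(c[0]/1000-o['tool_pos'][:2])*100)
```

```text
[0.61030255 0.09922117 0.14070116] [-3.13965709e+00  6.50982731e-04  1.31145585e+00]
3004 (array([611.1,  98.6]), array([32.6, 54.2]), 79.4) 0.05020141668276093
tool shift cm [-0.03958995  0.09300736]
```

View pics/w6.png

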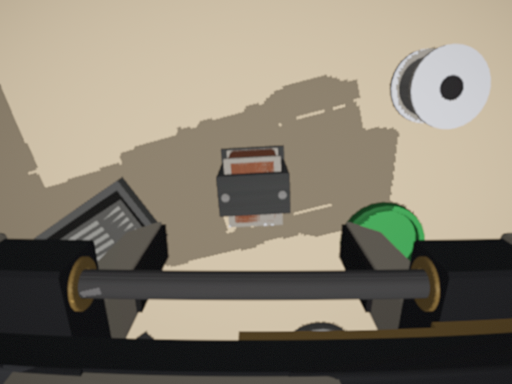

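The picture shows the transformer core at (254,195), between the fingers and turned about 4° from them. I'll correct the turn, descend and grip.

Request:
play_rows([
  [0,0.1,2,0,0,-0.04,1],
  [0,0.1,5,0,0,-0.075,1],
  [0,0.1,8,0,0,-0.075,1],
  [0,0.1,10,0,0,-0.075,1],
  [0,0.1,10.4,0,0,-0.075,0.8],
  [0,0.1,10.4,0,0,-0.075,0.7],
  [0,0.1,10.4,0,0,-0.075,0.6],
  [0,0.1,10.4,0,0,-0.075,0.5],
  [0,0.1,10.4,0,0,-0.075,0.4],
  [0,0.1,10.4,0,0,-0.075,0.4],
  [0,0.1,10.4,0,0,-0.075,0.4],
], squeeze=40)

```text
time: 18.95
tool_pos: [0.6117, 0.0992, 0.0387]
tool_rot: [-3.141, 0.0, 1.388]
contact_force: [-4.3, 0.0, 6.3]
opening: 0.0539
grip_force: 40.0
```

Request:
play_rows([
  [0,0,-1.5,0,0,0,0.4],
  [0,0,-4,0,0,0,0.4],
  [-1,-0.6,-6.5,0,0,-0.05,0.4],
  [-3.5,-2.2,-7,0,0,-0.12,0.4],
  [-6.5,-4,-7,0,0,-0.22,0.4],
  [-9.5,-5.9,-7,0,0,-0.32,0.4],
  [-12.5,-7.8,-7,0,0,-0.42,0.4],
  [-15.5,-9.7,-7,0,0,-0.5,0.4],
  [-18.5,-11.6,-7,0,0,-0.57,0.4],
  [-20.8,-13,-7,0,0,-0.61,0.4],
  [-21.9,-13.7,-7,0,0,-0.63,0.4],
  [-21.9,-13.7,-7,0,0,-0.63,0.4],
  [-21.9,-13.7,-7,0,0,-0.63,0.4],
])

```text
time: 20.25
tool_pos: [0.4381, -0.0916, 0.1083]
tool_rot: [3.14, 0.001, 2.016]
contact_force: [0.5, 0.1, -4.6]
opening: 0.0535
grip_force: 40.0
```

Run:
```python
from meas import *
p,d,m,O,Q=grab('wrist'); cv2.imwrite('pics/w7.png',p[:,:,::-1]); P=cloud(d,m,O,Q)
o=robot.observe();print(o['tool_pos'],o['tool_rot'],o['contact_force'])
T=R.from_euler('xyz',o['tool_rot']).as_matrix()
q=comps(P,.009,.015,np.array((.4365,-.0915)),.06); print(len(q),rect(q))
e=(q-o['tool_pos'])@T*100; print(np.percentile(e[:,:2],[0,1,99,100],axis=0))
```

```text
[ 0.43830153 -0.09127519  0.10820449] [3.14045570e+00 8.81147267e-04 2.01726570e+00] [ 0.25863655  0.10572501 -4.76316283]
2017 (array([433. , -84.4]), array([82.4, 68.1]), 25.7)
[[-2.55743776 -4.3207154 ]
 [-1.82888142 -4.29870921]
 [ 4.23166533  3.88596264]
 [ 4.25472659  3.92473528]]
```

View pics/w7.png

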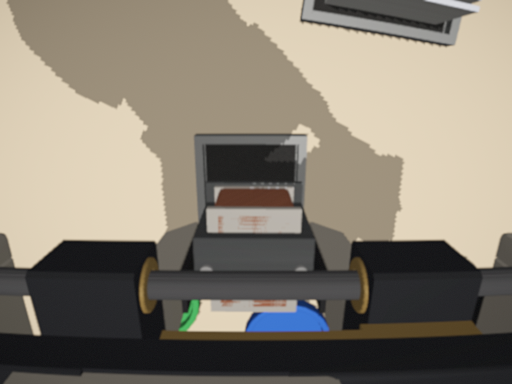

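The picture shows the square nest lined up with the transformer: far rim at row 138, columns 196-306. It needs only a 2 mm shift, so I'll lower it.

Request:
play_rows([
  [0.1,-0.1,1.5,0,0,0,0.4],
  [0.12,-0.2,4,0,0,0,0.4],
  [0.12,-0.2,5.6,0,0,0,0.4],
  [0.12,-0.2,6.3,0,0,0,0.4],
  [0.12,-0.2,6.5,0,0,0,0.4],
  [0.12,-0.2,6.6,0,0,0,0.4],
  [0.12,-0.2,6.6,0,0,0,0.4],
  [0.12,-0.2,6.6,0,0,0,0.62],
  [0.12,-0.2,6.6,0,0,0,0.68],
  [0.12,-0.2,6.6,0,0,0,0.75],
  [0.12,-0.2,6.6,0,0,0,0.75],
  [0.12,-0.2,4.5,0,0,0,0.75],
  [0.12,-0.2,1.5,0,0,0,0.75],
  [0.12,-0.2,-2,0,0,0,0.75],
  [0.12,-0.2,-6,0,0,0,0.75],
  [0.12,-0.2,-10,0,0,0,0.75],
  [0.12,-0.2,-14,0,0,0,0.75],
  [0.12,-0.2,-14,0,0,0,0.75],
  [0.12,-0.2,-14,0,0,0,0.75],
])

```text
time: 22.2
tool_pos: [0.4354, -0.0913, 0.2482]
tool_rot: [3.14, 0.001, 2.018]
contact_force: [-0.8, -0.5, -0.8]
opening: 0.0689
grip_force: 0.0
```

Run:
```python
from meas import *
p,d,m,O,Q=grab('wrist'); P=cloud(d,m,O,Q)
q=comps(P,.05,.058,np.array((.4365,-.0915)),.045); print(len(q),rect(q),np.median(q[:,2]))
q=comps(P,.009,.015,np.array((.4365,-.0915)),.06); print(len(q),rect(q))
p,d,m,O,Q=grab('scene'); cv2.imwrite('pics/s1.png',cv2.resize(p[90:320,80:360,::-1],None,fx=2.5,fy=2.5,interpolation=cv2.INTER_CUBIC))
```

```text
1571 (array([435.4, -88.3]), array([53.8, 39.1]), 24.8) 0.054247023184505916
1215 (array([436.1, -91.1]), array([82.2, 82.7]), 25.5)
```

View pics/s1.png

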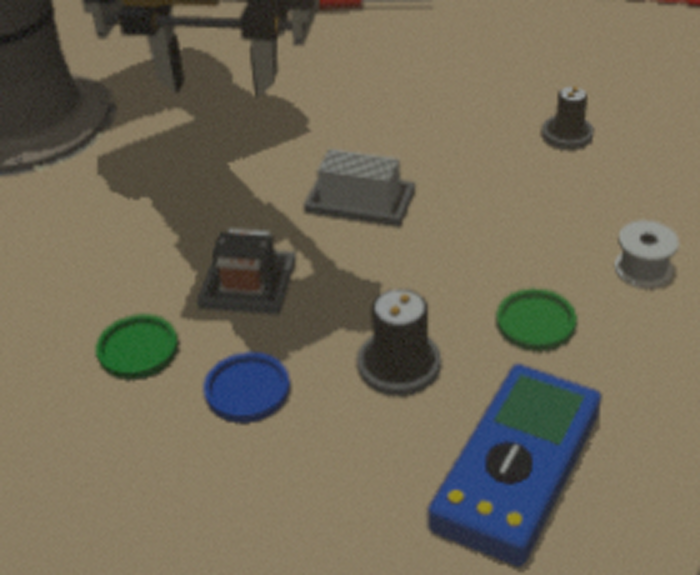

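The picture shows all four parts upright in their nests: transformer (245,265), heat sink (358,185), big capacitor (400,330) and small capacitor (570,115). The meter and spool look undisturbed, so I'll hand in.

```bash
python3 -c "
from cell import robot
print(robot.hand_in())"
```

```text
the job is handed in; nothing more can be done
None
```

All four parts stand upright in their matching nests, measured flat on the floors. The meter and spool were left alone, and the job was handed in at about 22 s of the 86 s allowed; no verdict came back.

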